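# Close up a row of mini canvases against the stop for taping

### The job

Get the four mini canvases ready for taping across: with the fingertips, gently push the whole row along the rail as one train, until the leading canvas rests against the wooden end stop and all four are butted up tight and straight along the rail. Do not lift or tip a canvas or let the row come apart, and leave everything else on the table where it is.

Things in the scene. Friction and masses are not known exactly. Their poses are not given: they have to be found in the camera images.
- board: Plywood board 150 (its x) x 580 (its y) x 12 mm, fixed on the table; origin at the centre of its underside, x away from the robot at yaw 0, y along the rail towards the end stop, top face at z = 12 mm. The row of canvases lies on it along the rail, centred on the line x = 0 of the board, with free board behind its -y end; the near (-x) side has no rail
- rail_mid (a point): Middle of the foot of the rail's face, at board x = +36 mm, y = 0, in the board's top. The rail is an aluminium angle along the whole far (+x) side of the board; its upright face looks to -x, 20 mm high above the board. Axes as the board's
- stop: The end stop, a pale beech block 72 (across the row) x 28 (along the rail) x 28 mm high, locked immovably on the rail near the board's +y end (its place varies); a brass thumb screw on it reaches 49 mm above the board. Axes as the board's; origin in the board's top, 36.5 mm to +x of the block's middle, halfway along its 28 mm
- stop_face (a point): Foot of the end stop's flat face that looks along the rail to -y, towards the row; on the row's centre line, at the height of the board top, axes as the board's. When the row is home the leading canvas touches this face and the four centres lie 35, 105, 175 and 245 mm to -y of it
- canvas_a: Mini canvas on a wooden stretcher, off-white, 70 x 70 x 18 mm, 50 g or so, marked with four blue stripes along its own x; origin at the centre of its underside, z up; axes parallel to the board's. The four lie flat on the board against the rail, touching, in one row in any order, 7 to 15 cm short of the end stop; the row slides at 1 to 3 N
- canvas_b: Mini canvas on a wooden stretcher, off-white, 70 x 70 x 18 mm, 50 g or so, marked with four blue stripes along its own y; origin at the centre of its underside, z up; axes parallel to the board's. The four lie flat on the board against the rail, touching, in one row in any order, 7 to 15 cm short of the end stop; the row slides at 1 to 3 N
- canvas_c: Mini canvas on a wooden stretcher, off-white, 70 x 70 x 18 mm, 50 g or so, marked with diagonal blue stripes; origin at the centre of its underside, z up; axes parallel to the board's. The four lie flat on the board against the rail, touching, in one row in any order, 7 to 15 cm short of the end stop; the row slides at 1 to 3 N
- canvas_d: Mini canvas on a wooden stretcher, off-white, 70 x 70 x 18 mm, 50 g or so, marked with one broad blue cross; origin at the centre of its underside, z up; axes parallel to the board's. The four lie flat on the board against the rail, touching, in one row in any order, 7 to 15 cm short of the end stop; the row slides at 1 to 3 N
- tape_roll: Roll of blue masking tape lying flat, 100 mm across, 24 mm high; loose bystander standing on the table, origin at its foot
- pot_yellow: Yellow paint pot with white lid, 46 mm across, 50 mm high; loose bystander standing on the table, origin at its foot
- pot_red: Red paint pot with white lid, 46 mm across, 50 mm high; loose bystander standing on the table, origin at its foot
- water_jar: Closed glass jar with steel lid, 76 mm across, 125 mm high; loose bystander standing on the table, origin at its foot
- brush: Broad varnish brush lying on the table, 190 mm long, along its own x; loose bystander, origin near its middle
- palette_plate: White plate with dabs of dry paint, 200 mm across, 16 mm high; loose bystander standing on the table, origin at its foot
Mind the look-alikes: they are no part of the job. Leave any green or pink look-alike of the canvas_d alone.

How it is judged:
At the end, for the whole second after the job is handed in: All four canvases lie flat on the board and at rest, the leading one at the end stop and the gaps in the row and at the stop together under 5 mm, each within 6 mm of the line along the rail and turned less than 0.06 rad from it (y of canvas_a in the frame of stop_face between -0.25 and -0.03 m and x of canvas_a in the frame of stop_face between -0.006 and 0.006 m and z of each of canvas_a, canvas_b, canvas_c, canvas_d in the frame of stop_face below 0.003 m and angle between the x axis of each of canvas_a, canvas_b, canvas_c, canvas_d and the x axis of board, either way round below 0.06 rad and linear speed of each of canvas_a, canvas_b, canvas_c, canvas_d below 0.01 m/s and y of canvas_b in the frame of stop_face between -0.25 and -0.03 m and x of canvas_b in the frame of stop_face between -0.006 and 0.006 m and y of canvas_c in the frame of stop_face between -0.25 and -0.03 m and x of canvas_c in the frame of stop_face between -0.006 and 0.006 m and y of canvas_d in the frame of stop_face between -0.25 and -0.03 m and x of canvas_d in the frame of stop_face between -0.006 and 0.006 m); the robot touches nothing.
It fails at once if a canvas is lifted off the board (z of any of canvas_a, canvas_b, canvas_c, canvas_d in the frame of stop_face above 0.006 m).
It fails at once if a canvas is tipped (angle between any of canvas_a, canvas_b, canvas_c, canvas_d's own z axis and vertical above 0.15 rad).
It fails at once if the row comes apart (opens by more than about 12 mm in all) (distance between canvas_a and canvas_b above 0.223 m or distance between any of canvas_a, canvas_b and canvas_c above 0.223 m or distance between any of canvas_a, canvas_b, canvas_c and canvas_d above 0.223 m).
It fails at once if a canvas is pushed hard (over 40 N) (contact force between the fingers and canvas_a above 40 N or contact force between the fingers and canvas_b above 40 N or contact force between the fingers and canvas_c above 40 N or contact force between the fingers and canvas_d above 40 N).
It fails at once if a bystander (tape roll, paint pots, jar, brush, plate) is disturbed: moved by more than 15 mm (distance of any of tape_roll, pot_yellow, pot_red, water_jar, brush, palette_plate from where it was at the start of the episode above 0.015 m).
It also fails if it takes over 35 s, if anything falls off the work surface, if the arm or the gripper's body presses on something with over 40 N, if the wrist force passes 120 N, or if a joint passes its speed limit or range.

### The arm

A 7-joint arm with a two-finger parallel gripper is mounted at the origin on the work surface. World frame = base frame: x ahead of the robot, y to its left, z up, the work surface at z = 0. Lengths are in m, angles in rad, forces in N, time in s.
With the tool pointing down it reaches from about 0.425 to 0.925 m from the base axis. Payload 6.8 kg.
Tool frame: the origin (TCP) lies at the very end of the fingers, on their centre line; the grasp point (between the pads) lies bot.tcp_to_grasp behind it (bot.tcp_to_grasp is the distance from the TCP to the grasp point, in m); z points along the fingers, y is the line along which they close (so a half turn about z gives the same grasp; the last joint's range is limited). The gripper opens to 85 mm and grips with 20 to 120 N. Pads are 22 mm wide; open, the fingers measure 114 mm over their backs; the gripper's body (76 mm by 85 mm) begins 54 mm behind the grasp point. The pads swing forward as they close: fully open they stand 13 mm farther back than shut.
Start: joints at [-1.387, 0.477, 0.022, 1.555, -0.011, 1.109, -0.083], TCP at [0.194, 0.646, 0.21] pointing down, gripper open.
Joint ranges: [-2.96, 2.96], [-0.34, 2.1], [-1.41, 1.46], [0.24, 2.44], [-1.37, 4.51], [0.17, 1.92], [-2.96, 2.96]. Speed limits (rad/s): [2.39, 2.39, 3.14, 3.14, 3.14, 3.14, 3.14].

### API

Orientations are given as a unit quaternion [w, x, y, z].
In Python, from station import bot gives the robot as it stands.
- The arm moves only by the tool servo_tool, never from a script. Its argument "motion" is a list that holds one entry, the list of rows, each a list of 7 numbers: the shift along the tool's x, y, z in m, then the turn, a rotation vector about the tool's x, y, z in units of 5 degrees (1.0 is 5 degrees), then the opening, from 0 (shut) to 1 (fully open). A call has 1 to 20 rows; each row is the pose to reach, as a shift and turn from the pose commanded when the call began, along the tool's axes at that moment; what a row does not reach only later rows make up. A row lasts 1/12 s, in which the tool goes at most 41.7 mm and 7.16 degrees, less where a joint would pass 70% of its speed; a pose out of reach is approached as far as the arm can. A call with a gripper value outside its range is refused whole. The fingers move at their own pace and stop on an object; "grip_force" is the grip in N (left out, the last holds). Time passes only in rows, so rows that repeat a pose let the fingers close. It gives the time, the measured TCP pose, the force, the opening and the grip force at its end, in the units of the state.
- bot.get_obs(): the state, without advancing time (a new reading comes with each control period).
- bot.read_camera(name): name is "scene" or "side" or "wrist"; returns a dict with "img" (384x512x3 uint8, red, green, blue), "K" (3x3 intrinsics, pixels), "k1" (the pictures are not rectified: a ray, as slopes to the right and down, at radius r is drawn at 1 + k1 r^2 times it, then the intrinsics apply), "pose" (4x4, takes a point from camera to world coordinates). Camera axes: x right, y down, z forward; pixel columns grow to the right and rows downward; lengths in m; the calibration is good to about 2 mm. A picture is of the moment at which its call begins. There is no depth.
- bot.hand_in(): hands the job in; it is judged then, once.
The state is a dict: "t": time; "q": joint angles; "joint_vel": joint speeds; "joint_torque": joint torques, N m; "eef_pos": TCP position; "tool_rot": TCP orientation; "contact_force": force on the tool from outside, world axes, zero at the start; "torque": the same for the moment, N m; "gripper_width": opening from 0.0 (shut) to 1.0 (fully open); "grasp_force": force on a finger pad.
Only numpy, scipy, OpenCV 4.12 (cv2) and the standard library are available. Lean on these libraries where they do the work, as an engineer would, in place of code of your own. Each camera call takes 0.05 s, during which the arm holds its last target. There are 200 camera calls.

## Working session

There is one attempt and no reset: what is moved stays moved. The work goes in short steps, Python scripts to look and compute and a tool call to move; the robot and the scene stay as the last step left them, time stands still between calls to the robot, and variables do not carry over. Pictures are saved under pics/ and viewed, at most 10 in all, crops included, and the job is handed in when it is done.

Besides the shell and the picture viewer there is one more tool, called as name([rows], argument=value, ...), one row to a line, values as JSON. servo_tool: Moves the arm, as the interface text tells. Its arguments: {"type":"object","properties":{"motion":{"type":"array"},"grip_force":{"type":"number"}},"required":["motion"]}

```bash
mkdir -p pics; cat > h.py <<'E'
import numpy as np, cv2
from station import bot
def snap(n,f):
    c=bot.read_camera(n); cv2.imwrite(f'pics/{f}.png',c['img'][:,:,::-1]); np.savez(f'pics/{f}.npz',K=c['K'],k1=c['k1'],pose=c['pose']); return c
def ray(f,u,v):
    c=np.load(f'pics/{f}.npz'); K=c['K']; k=float(c['k1'])
    d=np.array([(u-K[0,2])/K[0,0],(v-K[1,2])/K[1,1]]); s=d.copy()
    for _ in range(30): s=d/(1+k*(s@s))
    P=c['pose']; return P[:3,3],P[:3,:3]@np.array([*s,1])
def onz(f,u,v,z):
    o,r=ray(f,u,v); return o+r*(z-o[2])/r[2]
def tri(a,b):
    A=[];y=[]
    for f,u,v in (a,b):
        o,r=ray(f,u,v); r/=np.linalg.norm(r); M=np.eye(3)-np.outer(r,r); A.append(M); y.append(M@o)
    x=np.linalg.lstsq(np.vstack(A),np.hstack(y),rcond=None)[0]
    return x
E
python3 - <<'E'
from h import *
for n in('scene','side'):
    c=snap(n,n+'0'); print(n,c['pose'].round(3).tolist(),c['k1'])
    cv2.imwrite(f'pics/{n}0b.png',cv2.resize(c['img'][:,:,::-1],(800,600),interpolation=cv2.INTER_CUBIC))
o=bot.get_obs(); print(o); print(bot.tcp_to_grasp)
E
```

```text
scene [[0.602, 0.532, -0.596, 1.339], [0.799, -0.405, 0.444, -0.628], [-0.005, -0.743, -0.669, 0.964], [0.0, 0.0, 0.0, 1.0]] -0.0046438746459602
side [[0.892, -0.236, 0.385, -0.038], [-0.451, -0.484, 0.75, -1.077], [0.009, -0.843, -0.538, 0.809], [0.0, 0.0, 0.0, 1.0]] -0.007321759768903009
{'t': 0.1, 'q': array([-1.38711967,  0.47772523,  0.02237549,  1.55633106, -0.01151767,
        1.10932011, -0.08308869]), 'joint_vel': array([-7.09069965e-05, -2.29689606e-03, -9.17128933e-04, -2.33330486e-03,
       -1.46479892e-03, -8.74431423e-05,  1.38540054e-03]), 'joint_torque': array([ 3.60236125e-03, -5.97758389e+01,  1.61335196e+00, -2.81954384e+01,
        1.27917901e-02,  5.04034309e-03,  2.89143856e-06]), 'eef_pos': array([0.19403115, 0.6459204 , 0.20872747]), 'tool_rot': array([-6.07439282e-05,  1.45374047e-01,  9.89376421e-01, -8.25373228e-04]), 'contact_force': array([-0.04274982,  0.40253409,  0.07369647]), 'torque': array([0.01713774, 0.05354085, 0.01180632]), 'grasp_force': 0.0, 'gripper_width': 1.0018423172364799}
0.0187
```

View pics/scene0b.png

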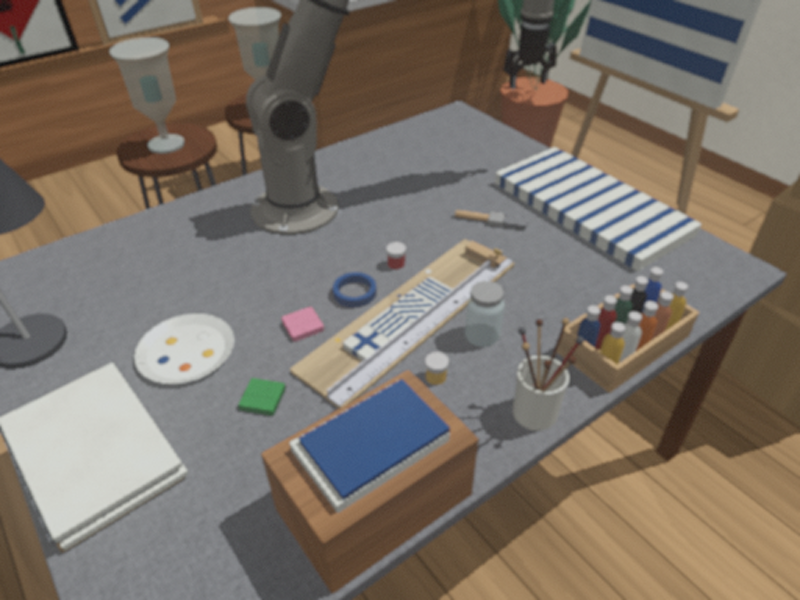

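View pics/side0b.png

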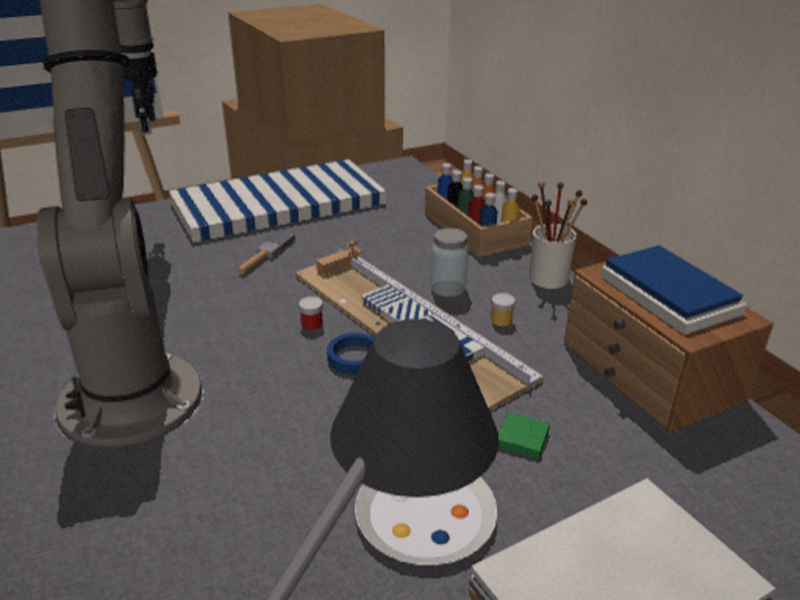

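The scene view shows the row between (355,345) (cross canvas d, trailing) and (440,290), and the stop at (483,255). The look-alikes are the pink square at (302,323) and the green one at (262,396), both off the board. Next I'll take a close crop from each camera.

```bash
python3 - <<'E'
from h import *
a=cv2.imread('pics/scene0.png')[145:265,180:340]; cv2.imwrite('pics/sc1.png',cv2.resize(a,None,fx=5,fy=5,interpolation=cv2.INTER_CUBIC))
a=cv2.imread('pics/side0.png')[150:270,187:347]; cv2.imwrite('pics/si1.png',cv2.resize(a,None,fx=5,fy=5,interpolation=cv2.INTER_CUBIC))
E
```

```text
(no output)
```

View pics/sc1.png

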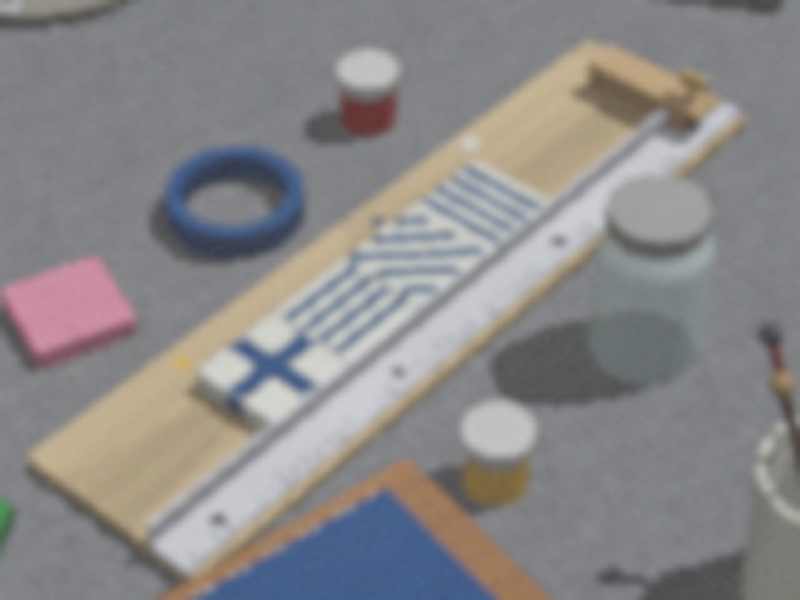

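View pics/si1.png

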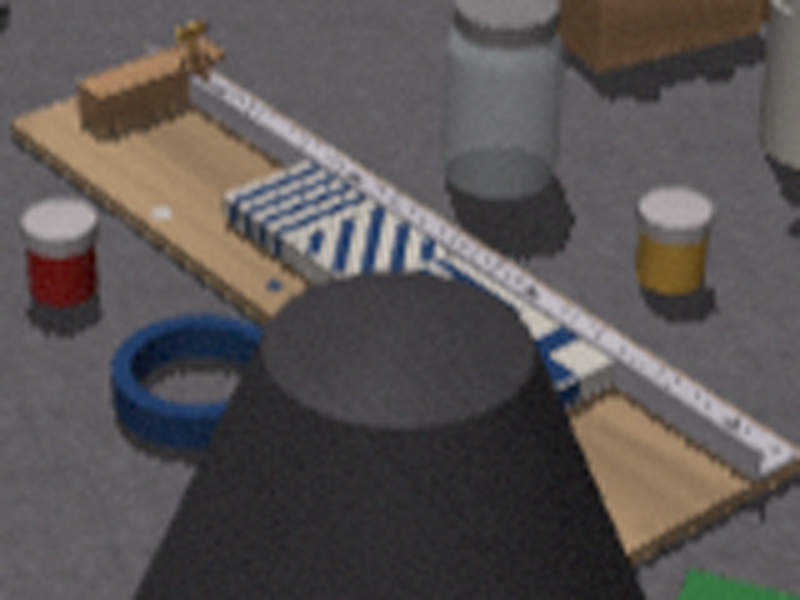

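The crops show the order from the stop: b, c, a, d or so, with the cross canvas d trailing. Rear top edge of d runs (200,378)-(275,422) in the scene crop. Stop face is at (590,65)-(665,100). Measuring now.

```bash
python3 - <<'E'
from h import *
S=lambda u,v:('scene0',180+(u+.5)/5-.5,145+(v+.5)/5-.5)
D=lambda u,v:('side0',187+(u+.5)/5-.5,150+(v+.5)/5-.5)
p=lambda n,x:print(n,(x*1000).round(1))
p('lead near top',tri(S(478,163),D(225,195)))
p('lead far top',tri(S(552,205),D(312,158)))
p('d rear far top',tri(S(275,422),D(612,362)))
p('board +y near',tri(S(590,42),D(14,125)))
p('stop top face near',tri(S(592,65),D(80,88)))
for n,u,v,z in[('b -y near',30,457,.012),('b +y near',590,42,.012),('b +y far',745,118,.012),('b -y far',185,578,.012),('lead near',478,163,.03),('lead far',552,205,.03),('rear near',199,378,.03),('rear far',275,422,.03)]: p(n,onz(*S(u,v),z))
for n,u,v,z in[('b +y near',14,125,.012),('b -y far',800,455,.012),('lead near',225,195,.03),('lead far',312,158,.03),('rear far',612,362,.03),('stop face top near',80,88,.04),('stop foot near',84,135,.012)]: p('side '+n,onz(*D(u,v),z))
E
```

```text
lead near top [469.2  88.6  27.3]
lead far top [536.8 101.6  28.6]
d rear far top [ 591.3 -171.3   27.9]
board +y near [390.9 263.4   8.8]
stop top face near [431.7 231.2  35.3]
b -y near [ 511.  -303.7   12. ]
b +y near [393.6 261.   12. ]
b +y far [536.4 290.6  12. ]
b -y far [ 650.9 -277.8   12. ]
lead near [473.  85.  30.]
lead far [540.3  97.6  30. ]
rear near [ 532.6 -190.4   30. ]
rear far [ 593.7 -173.3   30. ]
side b +y near [389.1 257.3  12. ]
side b -y far [ 650.2 -271.    12. ]
side lead near [467.7  86.8  30. ]
side lead far [536.4 103.7  30. ]
side rear far [ 589.8 -172.4   30. ]
side stop face top near [430.4 237.9  40. ]
side stop foot near [426.4 224.4  12. ]
```

servo_tool([
  [[-0.03, -0.02, 0, 0, 0, 0.5, 0.4], [-0.06, -0.04, 0, 0, 0, 1, 0.4], [-0.09, -0.065, 0, 0, 0, 1.5, 0.4], [-0.12, -0.085, 0, 0, 0, 2, 0.4], [-0.15, -0.11, 0, 0, 0, 2.5, 0.4], [-0.18, -0.13, 0, 0, 0, 3, 0.4], [-0.21, -0.15, 0, 0, 0, 3.5, 0.4], [-0.24, -0.17, 0, 0, 0, 4, 0.4], [-0.27, -0.195, 0, 0, 0, 4.5, 0.4], [-0.3, -0.215, 0, 0, 0, 5, 0.4], [-0.33, -0.235, 0, 0, 0, 5.5, 0.4], [-0.36, -0.255, 0, 0, 0, 6, 0.4], [-0.39, -0.28, 0, 0, 0, 6, 0.4], [-0.407, -0.291, 0, 0, 0, 6, 0.4], [-0.407, -0.291, 0, 0, 0, 6, 0.4], [-0.407, -0.291, 0, 0, 0, 6, 0.4]],
])

```text
t: 1.43
eef_pos: [0.5007, 0.2493, 0.2093]
tool_rot: [-0.0, 0.398, 0.917, -0.0]
contact_force: [-1.0, 0.3, -1.0]
gripper_width: 0.403
grasp_force: 0.0
```

```bash
cat >> h.py <<'E'
from scipy.spatial.transform import Rotation as R
def rel(target,yawx):  # world target, desired world angle of tool x (deg): shift in tool axes, turn in 5deg units
    o=bot.get_obs(); w,x,y,z=o['tool_rot']; M=R.from_quat([x,y,z,w]).as_matrix()
    a=np.radians(yawx); X=np.array([np.cos(a),np.sin(a),0]); Z=np.array([0,0,-1.]); T=np.column_stack([X,np.cross(Z,X),Z])
    print('t',o['t'],'pos',o['eef_pos'].round(4),'F',o['contact_force'].round(2),'w',o['gripper_width'],'q',o['q'].round(2))
    print('shift',(M.T@(np.array(target)-o['eef_pos'])).round(4),'turn',(np.degrees(R.from_matrix(M.T@T).as_rotvec())/5).round(2))
E
python3 - <<'E'
from h import *
rel([.567,-.218,.21],101.75)
S=lambda u,v:('scene0',180+(u+.5)/5-.5,145+(v+.5)/5-.5)
for n,u,v,z in[('jar lid',660,212,.125),('yellow lid',500,430,.05),('red lid',368,72,.05),('tape',235,190,.024)]:
    q=onz(*S(u,v),z)[:2]-[.523,-.0075]; print(n,'board xy',q@[.979,.2035],q@[-.2035,.979])
E
```

```text
t 1.4333 pos [0.5007 0.2493 0.2093] F [-0.99  0.3  -0.95] w 0.40344025765992025 q [-0.82  0.29  0.3   1.85 -0.1   1.01  0.28]
shift [-0.3865 -0.2709 -0.0005] turn [-0.01  0.    6.27]
jar lid board xy 0.1580113634418322 0.04963962749733386
yellow lid board xy 0.1571704085277223 -0.10438215118272991
red lid board xy -0.1438300586529526 0.10965553658870321
tape board xy -0.14608143324137285 -0.02982430541114148
```

servo_tool([
  [[-0.03, -0.02, 0, 0, 0, 0.5, 0.4], [-0.06, -0.04, 0, 0, 0, 1, 0.4], [-0.09, -0.063, 0, 0, 0, 1.5, 0.4], [-0.12, -0.084, 0, 0, 0, 2, 0.4], [-0.15, -0.105, 0, 0, 0, 2.5, 0.4], [-0.18, -0.126, 0, 0, 0, 3, 0.4], [-0.21, -0.147, 0, 0, 0, 3.5, 0.4], [-0.24, -0.168, 0, 0, 0, 4, 0.4], [-0.27, -0.19, 0, 0, 0, 4.5, 0.4], [-0.3, -0.21, 0, 0, 0, 5, 0.4], [-0.33, -0.23, 0, 0, 0, 5.5, 0.4], [-0.36, -0.252, 0, 0, 0, 6, 0.4], [-0.38, -0.266, 0, 0, 0, 6.27, 0.4], [-0.386, -0.271, 0, 0, 0, 6.27, 0.4], [-0.386, -0.271, 0, 0, 0, 6.27, 0.4], [-0.386, -0.271, 0, 0, 0, 6.27, 0.4], [-0.386, -0.271, 0, 0, 0, 6.27, 0.4]],
])

```text
t: 2.85
eef_pos: [0.568, -0.213, 0.2092]
tool_rot: [-0.001, 0.628, 0.778, 0.0]
contact_force: [-0.1, 0.3, -0.0]
gripper_width: 0.4
grasp_force: 0.0
```

```bash
python3 - <<'E'
from h import *
c=snap('wrist','w1'); cv2.imwrite('pics/w1b.png',cv2.resize(c['img'][:,:,::-1],(800,600),interpolation=cv2.INTER_CUBIC)); print(c['pose'].round(3))
rel([.567,-.218,.21],101.75)
E
```

```text
[[ 0.978  0.2    0.068  0.551]
 [ 0.211 -0.926 -0.314 -0.131]
 [-0.     0.321 -0.947  0.374]
 [ 0.     0.     0.     1.   ]]
t 2.9 pos [ 0.568  -0.2131  0.2093] F [ 0.87  0.18 -0.58] w 0.3998730739876509 q [-0.18  0.41  0.58  1.76 -0.25  1.06  0.7 ]
shift [-0.0045 -0.002  -0.0007] turn [-0.   -0.02  0.08]
```

View pics/w1b.png

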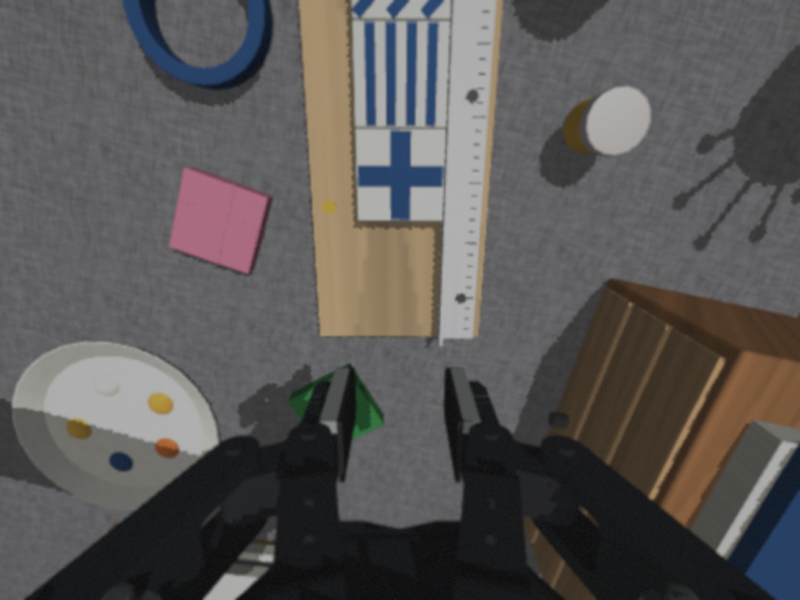

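The wrist view shows the cross canvas d with its rear top edge from (356,221) to (444,221) and free board down to row 335. The pink look-alike is at (220,220) and the green one at (335,405), under the fingers' line of sight.

```bash
python3 - <<'E'
from h import *
W=lambda u,v:('w1',(u+.5)*.64-.5,(v+.5)*.64-.5)
S=lambda u,v:('scene0',180+(u+.5)/5-.5,145+(v+.5)/5-.5)
pts=[('rear L',356,221,.03),('rear R',444,221,.03),('front L',355,128,.03),('front R',446,128,.03),('board L',320,336,.012),('board UL',300,5,.012),('rail foot',434,336,.012),('rail foot up',436,228,.012),('green',335,405,.018)]
P={n:onz(*W(u,v),z) for n,u,v,z in pts}
for n in P: print(n,(P[n]*1000).round(1))
e=P['board UL']-P['board L'];print('edge yaw',np.degrees(np.arctan2(e[1],e[0])))
e=P['rear R']-P['rear L'];print('rear yaw+90',np.degrees(np.arctan2(e[1],e[0]))+90)
print('tri rear R',tri(W(444,221),S(275,422)),'rear L',tri(W(356,221),S(199,378)))
E
```

```text
rear L [ 526.2 -183.3   30. ]
rear R [ 596.5 -168.1   30. ]
front L [ 513.  -114.5   30. ]
front R [580.8 -99.9  30. ]
board L [ 510.8 -299.1   12. ]
board UL [457.1 -40.7  12. ]
rail foot [ 616.  -276.4   12. ]
rail foot up [ 593.6 -177.4   12. ]
green [ 537.1 -366.2   18. ]
edge yaw 101.731195157303
rear yaw+90 102.17700292223475
tri rear R [ 0.59502315 -0.17067232  0.02958534] rear L [ 0.52500227 -0.18541401  0.02046871]
```

servo_tool([
  [[0.002, -0.001, 0.03, 0, 0, 0.05, 0.4], [0.004, -0.001, 0.06, 0, 0, 0.1, 0.4], [0.004, -0.001, 0.09, 0, 0, 0.1, 0.4], [0.004, -0.001, 0.12, 0, 0, 0.1, 0.4], [0.004, -0.001, 0.145, 0, 0, 0.1, 0.4], [0.004, -0.001, 0.165, 0, 0, 0.1, 0.4], [0.004, -0.001, 0.18, 0, 0, 0.1, 0.4], [0.004, -0.001, 0.188, 0, 0, 0.1, 0.4], [0.004, -0.001, 0.192, 0, 0, 0.1, 0.4], [0.004, -0.001, 0.192, 0, 0, 0.1, 0.4], [0.004, -0.001, 0.192, 0, 0, 0.1, 0.4]],
])

```text
t: 3.82
eef_pos: [0.5665, -0.2121, 0.0184]
tool_rot: [0.0, 0.633, 0.774, 0.0]
contact_force: [-0.5, -1.0, 0.1]
gripper_width: 0.398
grasp_force: 0.0
```

```bash
python3 - <<'E'
from h import *
rel([.5678,-.2074,.017],101.8)
c=snap('scene','s2');a=c['img'][:,:,::-1][145:265,180:340]; cv2.imwrite('pics/s2c.png',cv2.resize(a,None,fx=5,fy=5,interpolation=cv2.INTER_CUBIC))
E
```

```text
t 3.8167 pos [ 0.5665 -0.2121  0.0184] F [-0.49 -1.01  0.13] w 0.3982218074433107 q [-0.08  0.64  0.45  1.89 -0.42  0.7   0.82]
shift [0.0043 0.0022 0.0014] turn [ 0.01  0.   -0.07]
```

View pics/s2c.png

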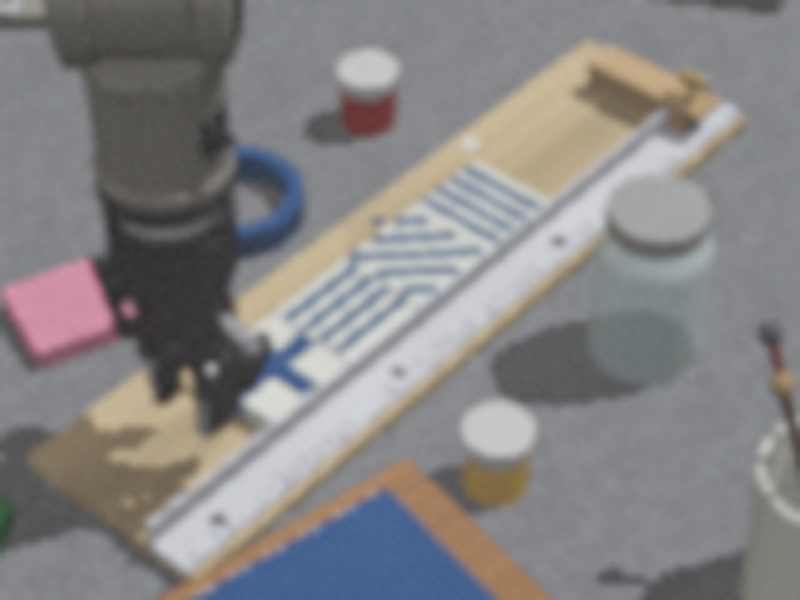

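The fingers stand behind canvas d at about (190,400), clear of the rail. I'll start a slow push.

servo_tool([
  [[0.004, 0.001, 0.001, 0, 0, 0, 0.4], [0.008, 0.002, 0.002, 0, 0, 0, 0.4], [0.012, 0.002, 0.002, 0, 0, 0, 0.4], [0.015, 0.002, 0.002, 0, 0, 0, 0.4], [0.017, 0.002, 0.002, 0, 0, 0, 0.4], [0.019, 0.002, 0.002, 0, 0, 0, 0.4], [0.021, 0.002, 0.002, 0, 0, 0, 0.4], [0.023, 0.002, 0.002, 0, 0, 0, 0.4], [0.025, 0.002, 0.002, 0, 0, 0, 0.4], [0.027, 0.002, 0.002, 0, 0, 0, 0.4], [0.029, 0.002, 0.002, 0, 0, 0, 0.4], [0.031, 0.002, 0.002, 0, 0, 0, 0.4], [0.034, 0.002, 0.002, 0, 0, 0, 0.4], [0.037, 0.002, 0.002, 0, 0, 0, 0.4], [0.04, 0.002, 0.002, 0, 0, 0, 0.4], [0.043, 0.002, 0.002, 0, 0, 0, 0.4], [0.046, 0.002, 0.002, 0, 0, 0, 0.4], [0.049, 0.002, 0.002, 0, 0, 0, 0.4], [0.052, 0.002, 0.002, 0, 0, 0, 0.4], [0.055, 0.002, 0.002, 0, 0, 0, 0.4]],
])

```text
t: 5.53
eef_pos: [0.5568, -0.1578, 0.0156]
tool_rot: [-0.0, 0.633, 0.774, 0.0]
contact_force: [0.5, -0.1, -0.7]
gripper_width: 0.399
grasp_force: 0.0
```

```bash
python3 - <<'E'
from h import *
rel([.5555,-.1577,.017],101.8)
c=snap('wrist','w2'); a=snap('scene','s3')['img'][145:265,180:340][:,:,::-1]
cv2.imwrite('pics/m3.png',np.hstack([cv2.resize(c['img'][:,:,::-1],(400,300)),cv2.resize(a,(400,300),interpolation=cv2.INTER_CUBIC)]))
E
```

```text
t 5.5333 pos [ 0.5568 -0.1578  0.0156] F [ 0.55 -0.07 -0.73] w 0.39918938548928745 q [-0.17  0.62  0.45  1.95 -0.42  0.66  0.75]
shift [ 0.0003 -0.0012 -0.0014] turn [ 0.   -0.   -0.07]
```

View pics/m3.png

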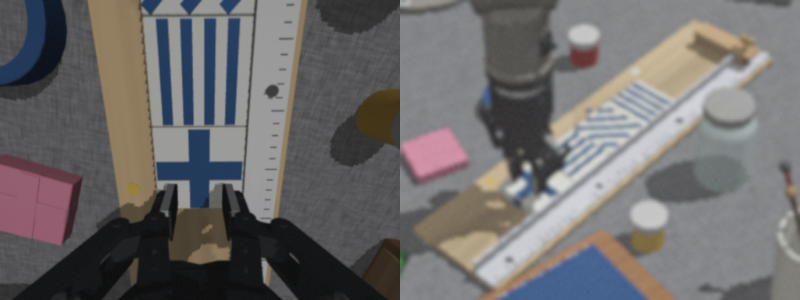

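The left half (wrist) shows d's rear edge at row ~207 right at the fingertips, with the row still straight. I'll check numerically whether the row moved.

```bash
python3 - <<'E'
from h import *
yv=np.array([-.2045,.9789])
for v in(207,125,15):
    print(v, onz('w2',(200+.5)*1.28-.5,(v+.5)*1.28-.5,.03)[:2]@yv*1000)
W=lambda u,v:('w1',(u+.5)*.64-.5,(v+.5)*.64-.5)
for v in(221,128,20): print('before',onz(*W(400,v),.03)[:2]@yv*1000)
print('tcp',bot.get_obs()['eef_pos'][:2]@yv*1000)
a=cv2.imread('pics/scene0.png')[165:205,250:300].astype(int);b=cv2.imread('pics/s3.png')[165:205,250:300].astype(int)
print(cv2.phaseCorrelate(a.mean(2).astype(np.float32),b.mean(2).astype(np.float32)))
E
```

```text
207 -284.7607454033932
125 -215.09397652219036
15 -146.17458889470134
before -286.81403131138285
before -216.77316219556116
before -146.91357090428025
tcp -267.8457452318543
((0.0017405254746236665, 0.04690820380520222), 0.9863269925117493)
```

The row has not moved, although the TCP is 18 mm past d's rear edge, so the tips may be riding over d. I'll look closely.

```bash
python3 - <<'E'
from h import *
b=cv2.imread('pics/s3.png')[180:240,200:260]; c=cv2.imread('pics/w2.png')[200:300,180:330]
cv2.imwrite('pics/m4.png',np.hstack([cv2.resize(b,(360,360),interpolation=cv2.INTER_CUBIC),cv2.resize(c,(440,360),interpolation=cv2.INTER_CUBIC)]))
E
```

```text
(no output)
```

View pics/m4.png

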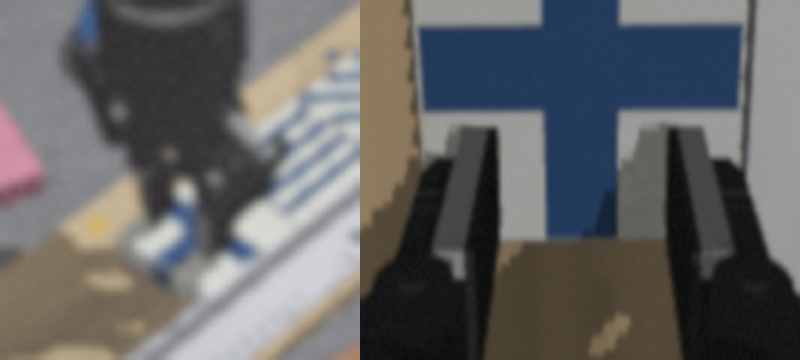

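The tips hover over d without pressing on it: when part-open they stand higher than the TCP. I'll lift, back off, shut the fingers so the tips are at the TCP, and come down again behind d.

servo_tool([
  [[0, 0, -0.015, 0, 0, 0, 0.4], [0, 0, -0.03, 0, 0, 0, 0.4], [0, 0, -0.035, 0, 0, 0, 0.4], [-0.01, 0, -0.035, 0, 0, 0, 0.4], [-0.025, 0, -0.035, 0, 0, 0, 0], [-0.04, 0, -0.035, 0, 0, 0, 0], [-0.05, 0, -0.035, 0, 0, 0, 0], [-0.05, 0, -0.035, 0, 0, 0, 0], [-0.05, 0, -0.035, 0, 0, 0, 0], [-0.05, 0, -0.035, 0, 0, 0, 0], [-0.05, 0, -0.03, 0, 0, 0, 0], [-0.05, 0, -0.022, 0, 0, 0, 0], [-0.05, 0, -0.015, 0, 0, 0, 0], [-0.05, 0, -0.01, 0, 0, 0, 0], [-0.05, 0, -0.006, 0, 0, 0, 0], [-0.05, 0, -0.004, 0, 0, 0, 0], [-0.05, 0, -0.003, 0, 0, 0, 0], [-0.05, 0, -0.003, 0, 0, 0, 0]],
])

```text
t: 7.13
eef_pos: [0.5667, -0.2071, 0.0184]
tool_rot: [-0.0, 0.633, 0.774, -0.0]
contact_force: [0.3, -0.4, -0.2]
gripper_width: 0.0
grasp_force: 0.0
```

```bash
python3 - <<'E'
from h import *
rel([.5678,-.2074,.018],101.8)
c=snap('wrist','w3'); b=snap('scene','s4')['img'][170:240,190:270][:,:,::-1]
cv2.imwrite('pics/m5.png',np.hstack([cv2.resize(c['img'][:,:,::-1],(400,300)),cv2.resize(b,(343,300),interpolation=cv2.INTER_CUBIC)]))
E
```

```text
t 7.1333 pos [ 0.5667 -0.2071  0.0184] F [ 0.34 -0.38 -0.17] w 7.666779938943928e-05 q [-0.09  0.64  0.45  1.89 -0.42  0.7   0.81]
shift [-0.0005  0.001   0.0004] turn [-0.   -0.   -0.07]
```

View pics/m5.png

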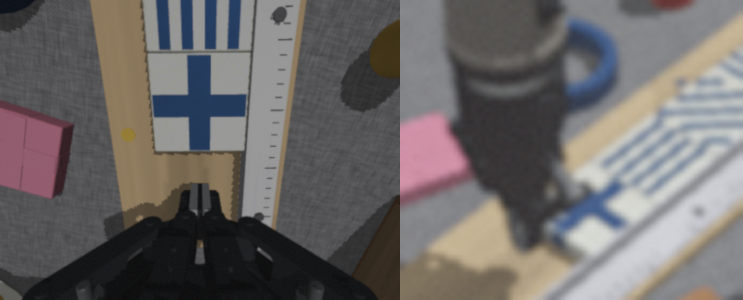

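The shut fingers are at (200,185) in the left half, behind d's rear edge at row 152. Pushing again.

servo_tool([
  [[0.004, 0, 0.001, 0, 0, 0, 0], [0.008, 0, 0.002, 0, 0, 0, 0], [0.011, 0, 0.002, 0, 0, 0, 0], [0.013, 0, 0.002, 0, 0, 0, 0], [0.015, 0, 0.002, 0, 0, 0, 0], [0.017, 0, 0.002, 0, 0, 0, 0], [0.019, 0, 0.002, 0, 0, 0, 0], [0.021, 0, 0.002, 0, 0, 0, 0], [0.023, 0, 0.002, 0, 0, 0, 0], [0.025, 0, 0.002, 0, 0, 0, 0], [0.027, 0, 0.002, 0, 0, 0, 0], [0.03, 0, 0.002, 0, 0, 0, 0], [0.033, 0, 0.002, 0, 0, 0, 0], [0.036, 0, 0.002, 0, 0, 0, 0], [0.039, 0, 0.002, 0, 0, 0, 0], [0.042, 0, 0.002, 0, 0, 0, 0], [0.045, 0, 0.002, 0, 0, 0, 0], [0.048, 0, 0.002, 0, 0, 0, 0], [0.051, 0, 0.002, 0, 0, 0, 0], [0.054, 0, 0.002, 0, 0, 0, 0]],
])

```text
t: 8.9
eef_pos: [0.556, -0.1539, 0.0166]
tool_rot: [-0.0, 0.633, 0.774, 0.0]
contact_force: [0.0, 0.2, -0.3]
gripper_width: -0.002
grasp_force: 0.0
```

```bash
python3 - <<'E'
from h import *
rel([.5678,-.2074,.018],101.8)
c=snap('wrist','w4'); d=c['img'].astype(int); np.set_printoptions(linewidth=200)
yv=np.array([-.2045,.9789])
print('tcp',bot.get_obs()['eef_pos'][:2]@yv*1000)
# edge of white d on column strips left/right of the cross
for f in('w3','w4'):
    g=cv2.cvtColor(cv2.imread(f'pics/{f}.png'),cv2.COLOR_BGR2HSV)
    w=(g[:,:,1]<45)&(g[:,:,2]>120)
    for u in(206,218,226,282,290,305):
        r=np.where(w[:,u])[0]; r=r[r<300]
        v=r.max(); print(f,u,v,(onz(f,u,v+.5,.03)[:2]@yv*1000).round(1), end=' | ')
    print()
E
```

```text
t 8.9 pos [ 0.556  -0.1539  0.0166] F [ 0.02  0.2  -0.29] w -0.0017639325303262423 q [-0.18  0.61  0.46  1.96 -0.42  0.66  0.74]
shift [-0.0548  0.001  -0.0014] turn [-0.   -0.   -0.07]
tcp -263.5151222497076
w3 206 193 -286.3 | w3 218 192 -285.7 | w3 226 192 -285.8 | w3 282 192 -286.0 | w3 290 192 -286.0 | w3 305 192 -286.1 | 
w4 206 265 -281.5 | w4 218 257 -275.5 | w4 226 244 -266.0 | w4 282 257 -275.8 | w4 290 270 -285.7 | w4 305 269 -285.0 |
```

```bash
python3 - <<'E'
from h import *
def proj(f,p):
    c=np.load(f'pics/{f}.npz'); P=c['pose']; q=P[:3,:3].T@(np.array(p)-P[:3,3]); s=q[:2]/q[2]; s=s*(1+float(c['k1'])*(s@s)); K=c['K']; return (K[:2,:2]@s+K[:2,2]).round(1)
t=np.array([.556,-.1539,.0166])
snap('scene','s5')
print('w4 tcp',proj('w4',t),'s5 tcp',proj('s5',t))
for dz in(0,.015,.03): print(dz,'w3',proj('w3',np.array([.5667,-.2071,.0184+dz])),'s5',proj('s5',t+[0,0,dz]),'w4',proj('w4',t+[0,0,dz]))
b=cv2.imread('pics/s5.png')[180:240,200:260]; c=cv2.imread('pics/w4.png')[200:300,180:330]
cv2.imwrite('pics/m6.png',np.hstack([cv2.resize(b,(400,400),interpolation=cv2.INTER_CUBIC),cv2.resize(c,(400,267),interpolation=cv2.INTER_CUBIC)[np.r_[0:267,[266]*133]]]))
E
```

```text
w4 tcp [254.1 232.4] s5 tcp [233.2 222.3]
0 w3 [254.1 232.3] s5 [233.2 222.3] w4 [254.1 232.4]
0.015 w3 [254.  243.2] s5 [232.9 219.1] w4 [254.  243.3]
0.03 w3 [253.9 256.2] s5 [232.7 215.8] w4 [253.8 256.3]
```

View pics/m6.png

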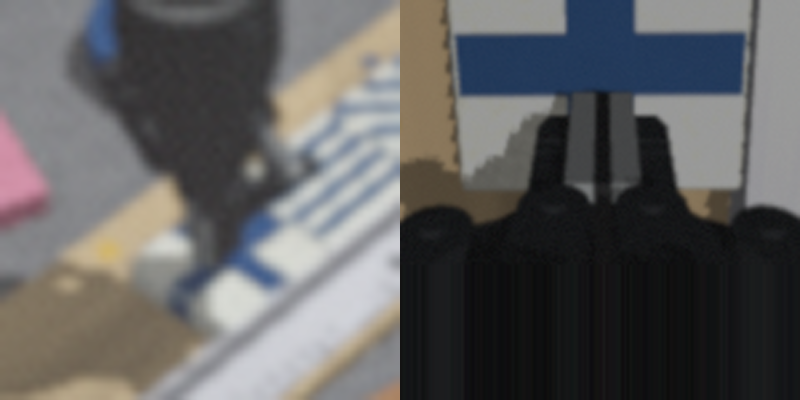

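The tips clearly hover over d's top with no force, so the real fingertips stand about 15 mm or more above the reported TCP. I'll retreat again and find the tip height by touching the board gently behind d.

servo_tool([
  [[0, 0, -0.01, 0, 0, 0, 0], [0, 0, -0.02, 0, 0, 0, 0], [-0.01, 0, -0.02, 0, 0, 0, 0], [-0.025, 0, -0.02, 0, 0, 0, 0], [-0.04, 0, -0.02, 0, 0, 0, 0], [-0.053, 0, -0.02, 0, 0, 0, 0], [-0.057, 0, -0.02, 0, 0, 0, 0], [-0.057, 0, -0.012, 0, 0, 0, 0], [-0.057, 0, -0.005, 0, 0, 0, 0], [-0.057, 0, 0, 0, 0, 0, 0], [-0.057, 0, 0.003, 0, 0, 0, 0], [-0.057, 0, 0.005, 0, 0, 0, 0], [-0.057, 0, 0.007, 0, 0, 0, 0], [-0.057, 0, 0.008, 0, 0, 0, 0], [-0.057, 0, 0.009, 0, 0, 0, 0], [-0.057, 0, 0.01, 0, 0, 0, 0], [-0.057, 0, 0.01, 0, 0, 0, 0]],
])

```text
t: 10.42
eef_pos: [0.5674, -0.21, 0.0066]
tool_rot: [0.0, 0.633, 0.774, 0.0]
contact_force: [0.7, 0.6, 0.0]
gripper_width: 0.001
grasp_force: 0.0
```

TCP z reads 6.6 mm, below the board top, with no contact. That confirms the offset, so I'll keep going down gently.

servo_tool([
  [[0, 0, 0.001, 0, 0, 0, 0], [0, 0, 0.002, 0, 0, 0, 0], [0, 0, 0.003, 0, 0, 0, 0], [0, 0, 0.004, 0, 0, 0, 0], [0, 0, 0.004, 0, 0, 0, 0]],
])

```text
t: 10.83
eef_pos: [0.5672, -0.21, 0.0024]
tool_rot: [-0.0, 0.633, 0.774, -0.0]
contact_force: [0.9, 0.1, -0.0]
gripper_width: 0.001
grasp_force: 0.0
```

servo_tool([
  [[0, 0, 0.001, 0, 0, 0, 0], [0, 0, 0.002, 0, 0, 0, 0], [0, 0, 0.003, 0, 0, 0, 0], [0, 0, 0.003, 0, 0, 0, 0]],
])

```text
t: 11.17
eef_pos: [0.5672, -0.21, -0.0006]
tool_rot: [-0.0, 0.633, 0.774, -0.0]
contact_force: [-0.6, -0.3, -0.1]
gripper_width: 0.001
grasp_force: 0.0
```

servo_tool([
  [[0.004, 0, 0, 0, 0, 0, 0], [0.008, 0, 0, 0, 0, 0, 0], [0.012, 0, 0, 0, 0, 0, 0], [0.015, 0, 0, 0, 0, 0, 0], [0.017, 0, 0, 0, 0, 0, 0], [0.019, 0, 0, 0, 0, 0, 0], [0.021, 0, 0, 0, 0, 0, 0], [0.023, 0, 0, 0, 0, 0, 0], [0.025, 0, 0, 0, 0, 0, 0], [0.027, 0, 0, 0, 0, 0, 0], [0.029, 0, 0, 0, 0, 0, 0], [0.031, 0, 0, 0, 0, 0, 0], [0.033, 0, 0, 0, 0, 0, 0], [0.035, 0, 0, 0, 0, 0, 0], [0.037, 0, 0, 0, 0, 0, 0], [0.039, 0, 0, 0, 0, 0, 0], [0.041, 0, 0, 0, 0, 0, 0]],
])

```text
t: 12.58
eef_pos: [0.5592, -0.1697, -0.0004]
tool_rot: [0.0, 0.633, 0.774, 0.0]
contact_force: [-0.3, -1.2, -0.2]
gripper_width: 0.0
grasp_force: 0.8
```

```bash
cat >> h.py <<'E'
yv=np.array([-.2045,.9789])
def rear(f,us=(206,212,290,298,305)):
    g=cv2.cvtColor(cv2.imread(f'pics/{f}.png'),cv2.COLOR_BGR2HSV); w=(g[:,:,1]<45)&(g[:,:,2]>70)
    for u in us:
        r=np.where(w[:300,u])[0]; print(f,u,r.max(),(onz(f,u,r.max()+.5,.03)[:2]@yv*1000).round(1),end=' | ')
    print()
E
python3 - <<'E'
from h import *
rel([.5678,-.2074,.018],101.8)
snap('wrist','w5'); rear('w3'); rear('w5')
print('tcp',bot.get_obs()['eef_pos'][:2]@yv*1000)
snap('scene','s6')
a=cv2.imread('pics/scene0.png')[165:205,250:300];b=cv2.imread('pics/s6.png')[165:205,250:300]
g=lambda x:cv2.cvtColor(x,cv2.COLOR_BGR2GRAY).astype(np.float32)
print(cv2.phaseCorrelate(g(a),g(b)))
E
```

```text
t 12.5833 pos [ 5.592e-01 -1.697e-01 -4.000e-04] F [-0.25 -1.19 -0.16] w 0.0004981881057795987 q [-0.14  0.65  0.44  1.94 -0.44  0.64  0.78]
shift [-0.0386  0.001  -0.0184] turn [ 0.    0.   -0.07]
w3 206 193 -286.3 | w3 212 193 -286.4 | w3 290 193 -286.6 | w3 298 193 -286.7 | w3 305 259 -332.8 | 
w5 206 237 -268.0 | w5 212 237 -268.0 | w5 290 236 -267.6 | w5 298 236 -267.7 | w5 305 237 -268.3 | 
tcp -279.99251205742775
((-0.0963708249614541, 0.3839344514780265), 0.9655911061763763)
```

Contact: d's rear edge moved 18 mm evenly, at about 1.2 N. I'll continue in steady steps.

servo_tool([
  [[0.003, 0, 0, 0, 0, 0, 0], [0.007, 0, 0, 0, 0, 0, 0], [0.011, 0, 0, 0, 0, 0, 0], [0.015, 0, 0, 0, 0, 0, 0], [0.019, 0, 0, 0, 0, 0, 0], [0.023, 0, 0, 0, 0, 0, 0], [0.027, 0, 0, 0, 0, 0, 0], [0.031, 0, 0, 0, 0, 0, 0], [0.035, 0, 0, 0, 0, 0, 0], [0.039, 0, 0, 0, 0, 0, 0], [0.043, 0, 0, 0, 0, 0, 0], [0.047, 0, 0, 0, 0, 0, 0], [0.051, 0, 0, 0, 0, 0, 0], [0.055, 0.001, 0, 0, 0, 0, 0], [0.059, 0.001, 0, 0, 0, 0, 0], [0.063, 0.001, 0, 0, 0, 0, 0], [0.067, 0.001, 0, 0, 0, 0, 0], [0.07, 0.001, 0, 0, 0, 0, 0], [0.073, 0.001, 0, 0, 0, 0, 0], [0.075, 0.001, 0, 0, 0, 0, 0]],
])

```text
t: 14.35
eef_pos: [0.5449, -0.0959, -0.0005]
tool_rot: [-0.0, 0.633, 0.774, -0.0]
contact_force: [-2.1, -3.5, -0.4]
gripper_width: 0.001
grasp_force: 1.5
```

```bash
python3 - <<'E'
from h import *
rel([.5678,-.2074,.018],101.8)
snap('wrist','w6'); rear('w6'); snap('scene','s7')
print('tcp',bot.get_obs()['eef_pos'][:2]@yv*1000)
# blue/white profile along board centreline in scene: leading edge & stop face
c=np.load('pics/s7.npz'); K=c['K'];P=c['pose'];im=cv2.imread('pics/s7.png').astype(float)
xv=np.array([.9789,.2045]); cx=np.array([.523,-.0075])@xv
def px(p):
    q=P[:3,:3].T@(p-P[:3,3]); s=q[:2]/q[2]; s*=1+float(c['k1'])*(s@s); return K[:2,:2]@s+K[:2,2]
for off in(-.02,.02):
  for z in(.03,.012):
    ys=np.arange(.07,.17,.005); L=[]
    for y in ys:
        p=np.array([*(xv*(cx+off)+yv*y),z]); u,v=px(p); m=cv2.remap(im.astype(np.float32),np.float32([[u]]),np.float32([[v]]),1)[0,0]; L.append((int(m[0]),int(m[2])))
    print(off,z,[(int(y*1000+.5),)+l for y,l in zip(ys,L)])
E
```

```text
t 14.35 pos [ 5.449e-01 -9.590e-02 -5.000e-04] F [-2.13 -3.48 -0.44] w 0.00093206279677026 q [-0.28  0.62  0.44  2.02 -0.45  0.6   0.67]
shift [-0.1138  0.0003 -0.0185] turn [-0.01 -0.   -0.07]
w6 206 237 -192.8 | w6 212 237 -192.8 | w6 290 236 -192.5 | w6 298 236 -192.5 | w6 305 237 -193.1 | 
tcp -204.91811395404258
-0.02 0.03 [(70, 174, 157), (75, 181, 178), (80, 181, 198), (85, 161, 194), (90, 135, 177), (95, 111, 149), (100, 97, 129), (105, 88, 118), (110, 83, 113), (115, 79, 108), (120, 78, 108), (125, 82, 116), (130, 94, 137), (135, 114, 166), (140, 129, 187), (145, 135, 194), (150, 136, 195), (155, 135, 191), (160, 135, 177), (165, 135, 155)]
-0.02 0.012 [(70, 173, 158), (75, 174, 156), (80, 181, 167), (85, 178, 161), (90, 180, 168), (95, 188, 191), (100, 175, 195), (105, 150, 185), (110, 125, 166), (115, 101, 137), (120, 89, 120), (125, 86, 116), (130, 81, 112), (135, 78, 109), (140, 78, 108), (145, 82, 116), (150, 97, 139), (155, 115, 167), (160, 132, 190), (165, 135, 194)]
0.02 0.03 [(70, 178, 161), (75, 181, 179), (80, 172, 190), (85, 149, 183), (90, 118, 157), (95, 98, 131), (100, 89, 118), (105, 85, 116), (110, 81, 114), (115, 78, 109), (120, 77, 108), (125, 80, 113), (130, 93, 136), (135, 112, 163), (140, 122, 177), (145, 126, 182), (150, 132, 189), (155, 134, 190), (160, 124, 172), (165, 109, 152)]
0.02 0.012 [(70, 181, 165), (75, 182, 170), (80, 184, 175), (85, 178, 167), (90, 178, 170), (95, 182, 186), (100, 173, 187), (105, 158, 176), (110, 143, 158), (115, 136, 148), (120, 137, 147), (125, 140, 148), (130, 144, 150), (135, 135, 141), (140, 123, 131), (145, 106, 120), (150, 93, 120), (155, 91, 129), (160, 96, 138), (165, 105, 153)]
```

Straight (rear edge spread under 0.5 mm). The leading face should be at 87 and the stop lies at about 121–138, so I'll go 28 mm and then creep while watching force.

servo_tool([
  [[0.002, 0, 0, 0, 0, 0, 0], [0.004, 0, 0, 0, 0, 0, 0], [0.007, 0, 0, 0, 0, 0, 0], [0.01, 0, 0, 0, 0, 0, 0], [0.013, 0, 0, 0, 0, 0, 0], [0.016, 0, 0, 0, 0, 0, 0], [0.019, 0, 0, 0, 0, 0, 0], [0.022, 0, 0, 0, 0, 0, 0], [0.024, 0, 0, 0, 0, 0, 0], [0.026, 0, 0, 0, 0, 0, 0], [0.027, 0, 0, 0, 0, 0, 0], [0.028, 0, 0, 0, 0, 0, 0], [0.029, 0, 0, 0, 0, 0, 0], [0.03, 0, 0, 0, 0, 0, 0]],
])

```text
t: 15.62
eef_pos: [0.5394, -0.0668, -0.0004]
tool_rot: [0.0, 0.633, 0.774, -0.0]
contact_force: [-0.2, -2.8, -1.0]
gripper_width: -0.002
grasp_force: 1.0
```

servo_tool([
  [[0.001, 0, 0, 0, 0, 0, 0], [0.002, 0, 0, 0, 0, 0, 0], [0.003, 0, 0, 0, 0, 0, 0], [0.004, 0, 0, 0, 0, 0, 0]],
])

```text
t: 15.95
eef_pos: [0.5385, -0.0628, -0.0004]
tool_rot: [-0.0, 0.633, 0.774, -0.0]
contact_force: [-0.5, -1.3, 0.3]
gripper_width: -0.0
grasp_force: 1.0
```

servo_tool([
  [[0.001, 0, 0, 0, 0, 0, 0], [0.002, 0, 0, 0, 0, 0, 0], [0.003, 0, 0, 0, 0, 0, 0], [0.004, 0, 0, 0, 0, 0, 0]],
])

```text
t: 16.28
eef_pos: [0.5377, -0.0588, -0.0004]
tool_rot: [-0.0, 0.633, 0.774, -0.0]
contact_force: [-0.9, -2.1, -0.5]
gripper_width: -0.002
grasp_force: 1.1
```

servo_tool([
  [[0.001, 0, 0, 0, 0, 0, 0], [0.002, 0, 0, 0, 0, 0, 0], [0.003, 0, 0, 0, 0, 0, 0]],
])

```text
t: 16.53
eef_pos: [0.5371, -0.0559, -0.0004]
tool_rot: [-0.0, 0.633, 0.774, -0.0]
contact_force: [-1.2, -2.4, 0.1]
gripper_width: -0.002
grasp_force: 1.1
```

servo_tool([
  [[0.001, 0, 0, 0, 0, 0, 0], [0.002, 0, 0, 0, 0, 0, 0], [0.003, 0, 0, 0, 0, 0, 0]],
])

```text
t: 16.78
eef_pos: [0.5368, -0.054, -0.0003]
tool_rot: [0.001, 0.633, 0.774, -0.0]
contact_force: [0.3, -6.9, -1.5]
gripper_width: -0.001
grasp_force: 3.6
```

The force rose to 7 N and the TCP lags, so the row has reached the stop. One more small step to confirm.

servo_tool([
  [[0.001, 0, 0, 0, 0, 0, 0], [0.001, 0, 0, 0, 0, 0, 0]],
])

```text
t: 16.95
eef_pos: [0.5367, -0.0541, -0.0003]
tool_rot: [0.001, 0.634, 0.774, -0.001]
contact_force: [-0.7, -7.2, -1.5]
gripper_width: -0.003
grasp_force: 3.6
```

```bash
python3 - <<'E'
from h import *
rel([.5678,-.2074,.018],101.8)
snap('wrist','w7'); rear('w7')
c=snap('side','d7'); snap('scene','s8')
g=cv2.cvtColor(cv2.imread('pics/w7.png'),cv2.COLOR_BGR2GRAY)
print('tcp',bot.get_obs()['eef_pos'][:2]@yv*1000)
E
```

```text
t 16.95 pos [ 5.367e-01 -5.410e-02 -3.000e-04] F [-0.66 -7.2  -1.45] w -0.0027730973952490704 q [-0.36  0.6   0.45  2.05 -0.46  0.58  0.6 ]
shift [-0.1565  0.0003 -0.0178] turn [ 0.01  0.03 -0.09]
w7 206 237 -150.1 | w7 212 237 -150.1 | w7 290 236 -149.8 | w7 298 236 -149.9 | w7 305 237 -150.5 | 
tcp -162.64695619390923
```

The row has stopped dead at 7 N, with the rear edge square. Now back off straight, then lift.

servo_tool([
  [[-0.002, 0, 0, 0, 0, 0, 0], [-0.005, 0, 0, 0, 0, 0, 0], [-0.01, 0, 0, 0, 0, 0, 0], [-0.02, 0, 0, 0, 0, 0, 0], [-0.03, 0, 0, 0, 0, 0, 0], [-0.04, 0, 0, 0, 0, 0, 0], [-0.045, 0, -0.01, 0, 0, 0, 0], [-0.045, 0, -0.035, 0, 0, 0, 0], [-0.045, 0, -0.07, 0, 0, 0, 0], [-0.045, 0, -0.1, 0, 0, 0, 0], [-0.045, 0, -0.135, 0, 0, 0, 0], [-0.045, 0, -0.165, 0, 0, 0, 0], [-0.045, 0, -0.19, 0, 0, 0, 0], [-0.045, 0, -0.2, 0, 0, 0, 0], [-0.045, 0, -0.2, 0, 0, 0, 0], [-0.045, 0, -0.2, 0, 0, 0, 0]],
])

```text
t: 18.43
eef_pos: [0.5451, -0.0963, 0.1995]
tool_rot: [-0.0, 0.633, 0.774, 0.0]
contact_force: [-0.0, -0.1, -0.6]
gripper_width: -0.0
grasp_force: 0.0
```

```bash
python3 - <<'E'
from h import *
rel([.5678,-.2074,.018],101.8)
c=snap('wrist','w9'); g=cv2.cvtColor(c['img'],cv2.COLOR_RGB2HSV); w=(g[:,:,1]<45)&(g[:,:,2]>100)
for u in(235,240,270,276):
    col=np.where(w[:,u])[0]; br=np.split(col,np.where(np.diff(col)>1)[0]+1)
    print(u,[(int((onz('w9',u,b[-1]+.5,.03)[:2]@yv)*1e4)/10,int((onz('w9',u,b[0]-.5,.03)[:2]@yv)*1e4)/10) for b in br])
# stop-end gap along the centreline: side and scene profiles on the z=.03 plane
xv=np.array([.9789,.2045]); cx=np.array([.523,-.0075])@xv
snap('side','d9'); snap('scene','s9')
for f in('s9','d9'):
    c=np.load(f'pics/{f}.npz');P=c['pose'];K=c['K'];im=cv2.imread(f'pics/{f}.png').astype(np.float32)
    for off in(-.02,0,.02):
        L=[]
        for y in np.arange(.1,.15,.004):
            q=P[:3,:3].T@(np.array([*(xv*(cx+off)+yv*y),.03])-P[:3,3]); s=q[:2]/q[2]; u,v=K[:2,:2]@s+K[:2,2]
            m=cv2.remap(im,np.float32([[u]]),np.float32([[v]]),1)[0,0]; L.append((round(y*1000),int(m[0]),int(m[2])))
        print(f,off,L)
E
```

```text
t 18.4333 pos [ 0.5451 -0.0963  0.1995] F [-0.01 -0.14 -0.62] w -6.058511807762636e-05 q [-0.44  0.33  0.63  1.89 -0.23  0.99  0.49]
shift [-1.135e-01  1.000e-04  1.815e-01] turn [ 0.   -0.   -0.08]
235 [(-107.9, -78.5), (-151.2, -123.4)]
240 [(-108.0, -19.0), (-151.2, -123.4)]
270 [(-107.1, -19.2), (-150.2, -122.5)]
276 [(-107.2, -78.8), (-151.5, -122.6)]
s9 -0.02 [(100, 172, 152), (104, 177, 164), (108, 173, 157), (112, 164, 140), (116, 156, 137), (120, 142, 135), (124, 119, 130), (128, 100, 130), (132, 104, 149), (136, 118, 172), (140, 128, 186), (144, 135, 194), (148, 136, 196)]
s9 0 [(100, 177, 163), (104, 181, 171), (108, 175, 161), (112, 164, 141), (116, 156, 138), (120, 144, 138), (124, 125, 135), (128, 105, 134), (132, 103, 149), (136, 119, 173), (140, 130, 188), (144, 134, 194), (148, 137, 196)]
s9 0.02 [(100, 178, 164), (104, 181, 171), (108, 175, 162), (112, 165, 144), (116, 156, 134), (120, 141, 134), (124, 117, 128), (128, 99, 130), (132, 100, 146), (136, 115, 167), (140, 124, 179), (144, 126, 183), (148, 131, 189)]
d9 -0.02 [(100, 136, 110), (104, 136, 116), (108, 155, 151), (112, 147, 135), (116, 137, 118), (120, 145, 145), (124, 108, 117), (128, 68, 94), (132, 54, 89), (136, 52, 88), (140, 68, 117), (144, 79, 141), (148, 93, 165)]
d9 0 [(100, 129, 107), (104, 135, 114), (108, 143, 140), (112, 132, 118), (116, 123, 95), (120, 103, 84), (124, 92, 96), (128, 68, 93), (132, 53, 88), (136, 50, 88), (140, 63, 113), (144, 86, 150), (148, 99, 173)]
d9 0.02 [(100, 142, 122), (104, 155, 149), (108, 158, 156), (112, 134, 109), (116, 122, 93), (120, 128, 113), (124, 105, 105), (128, 67, 87), (132, 41, 77), (136, 51, 92), (140, 72, 125), (144, 89, 155), (148, 97, 168)]
```

```bash
python3 -c "
from station import bot
print(bot.hand_in())"
```

```text
the job is handed in; nothing more can be done
None
```

I pushed the row about 136 mm along the rail until it stopped dead against the end stop at about 7 N, backed the gripper clear and handed the job in at about 18.5 s; the hand-in gave no verdict. The last pictures, checked by measurement only, fit the row butted tight, straight and touching the stop. The first two passes went over the last canvas without moving it, because the fingertips sit about 15 mm above the reported TCP.

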